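# Balance the diffuser on the lens and hover the cover over its screw posts

## Task

Close up the microscope's light unit for its screws: first balance the white diffuser disc flat and centred on top of the domed lens and let go of it, then pick up the aluminium cover plate with the square port and hold it level over the unit, 1 to 3 cm above the three posts, each of its three screw holes straight over a threaded post (it fits one way round only). Finish while still holding the cover there in mid-air, with the disc still balanced underneath and the other things on the bench left where they are.

Things in the scene. Friction and masses are not known exactly. Their poses are not given: they have to be found in the camera images.
- disc_center (a point): centre of the loose diffuser disc: white with an aluminium rim, 40 mm across, 10 mm thick, about 30 g, both faces alike; z is its axis. It starts lying flat on a black stand (26 mm stem on a 44 mm foot) fixed to the bench, its underside 30 mm above the bench, 7 mm overhanging the stem all round
- disc: the same diffuser disc; this origin is the centre of its underside (5 mm below disc_center)
- lens_top (a point): highest point of the domed glass lens of the light unit, 48 mm above the bench; the lens is 36 mm across, its top curved with a radius of 45 mm, on a pedestal also 36 mm across; its top stands 30 mm above the upper face of the unit's grey base. Axes are those of the unit: the three posts stand at (x, y) = (-42, 34), (-42, -34) and (42, 0) mm from here; z up. There is free room for fingers beside the lens along the unit's y axis
- base: the light unit: grey base 130 (x) x 108 (y) x 18 mm fixed to the bench, with lens pedestal and three steel posts; origin at the centre of its underside, axes as lens_top
- post0 (a point): centre of the top of threaded post 0 (bore for an M5 screw, post 14 mm across), 60 mm above the bench (42 mm above the grey base), at x -42, y +34 mm of the unit; z up
- post1 (a point): centre of the top of threaded post 1 (bore for an M5 screw, post 14 mm across), 60 mm above the bench (42 mm above the grey base), at x -42, y -34 mm of the unit; z up
- post2 (a point): centre of the top of threaded post 2 (bore for an M5 screw, post 14 mm across), 60 mm above the bench (42 mm above the grey base), at x +42, y 0 of the unit; z up
- cover_port (a point): middle of the square port tube of the loose cover plate, 20 mm above the plate's underside. Plate 116 (x) x 96 (y) x 5 mm, aluminium, about 0.24 kg; the port stands on its middle, 48 x 48 mm outside with sides along x and y, from 5 to 35 mm above the underside, walls 6 mm, open through. Starts lying flat on the bench with the port up; z is up
- cover: the same cover plate; origin at the centre of its underside, axes as cover_port
- hole0 (a point): centre of the cover's screw hole 0 (8 mm across, through), at the plate's underside, at x -42, y +34 mm from the plate's middle; belongs over post0
- hole1 (a point): centre of the cover's screw hole 1 (8 mm across, through), at the plate's underside, at x -42, y -34 mm from the plate's middle; belongs over post1
- hole2 (a point): centre of the cover's screw hole 2 (8 mm across, through), at the plate's underside, at x +42, y 0 from the plate's middle; belongs over post2
- dish: bystander: shallow glass dish, 90 mm across; origin at its underside
- driver: bystander: screwdriver lying flat, 170 mm long; origin at its underside
- objective: bystander: brass microscope objective standing, 34 mm across, 42 mm tall; origin at its underside
- bottle: bystander: amber bottle, 56 mm across, 120 mm tall; origin at its underside
- slidebox: bystander: closed blue box, 85 x 100 x 34 mm; origin at its underside
- screwpot: bystander: small steel bowl, 56 mm across, 30 mm tall; origin at its underside
- jar: bystander: small glass jar, 48 mm across, 60 mm tall; origin at its underside
Things that resemble listed ones, but are neither listed nor needed, are in the scene too. Several things look just like the cover: the one meant starts farthest from the robot's base. There is more than one size of the base; the job needs the smaller.

How it is judged:
By the outcome, as a careful person would: the job done as asked, in the order asked, and still so for the second after the job is handed in, while the arm keeps its last pose, push and grip.
It also fails if it takes over 69 s, if anything falls off the work surface, if the arm or the gripper's body presses on something with over 40 N, if the wrist force passes 120 N, or if a joint passes its speed limit or range.

## Robot

A 7-joint arm with a two-finger parallel gripper is mounted at the origin on the work surface. World frame = base frame: x ahead of the robot, y to its left, z up, the work surface at z = 0. Lengths are in m, angles in rad, forces in N, time in s.
With the tool pointing down it reaches from about 0.4 to 0.85 m from the base axis. Payload 10.4 kg.
Tool frame: the origin (TCP) lies at the centre of the arm's flange, where the gripper is bolted on; the fingertips stand 173 mm ahead of it and the grasp point (between the pads) lies 155 mm ahead of it; z points along the fingers, y is the line along which they close (so a half turn about z gives the same grasp; the last joint's range is limited). The gripper opens to 85 mm and grips with 20 to 120 N. Pads are 22 mm wide; open, the fingers measure 114 mm over their backs; the gripper's body (76 mm by 85 mm) begins 54 mm behind the grasp point. The pads swing forward as they close: fully open they stand 13 mm farther back than shut.
Start: joints at [1.307, 0.332, -0.065, 1.46, 0.022, 1.35, -0.088], TCP at [0.149, -0.607, 0.405] pointing down, gripper open.
Joint ranges: [-2.6, 2.6], [-0.5, 2.12], [-1.47, 1.34], [0.16, 2.42], [-1.27, 4.41], [0.06, 2.06], [-2.6, 2.6]. Speed limits (rad/s): [2.22, 2.22, 2.79, 2.79, 3.14, 3.14, 3.14].

## Interface

Orientations are given as a unit quaternion [x, y, z, w].
In Python, from workcell import manip, viewer, finder gives the robot as it stands.
- The arm moves only by the tool arm_command, never from a script. Its argument "plan" is a list of rows, each an object with "dp": the shift along the tool's x, y, z in mm, a list of three; "spin": the turn about the tool's z in rad. A call has 1 to 5 rows; each row shifts and turns the commanded pose from where the row before left it, along the tool's axes as they then stand; what a row does not reach is not made up. A row lasts 1/10 s, in which the tool goes at most 50 mm and 8.59 degrees, less where a joint would pass 70% of its speed; a pose out of reach is approached as far as the arm can. A call is refused whole if a number of a shift passes 50 or a number of a turn 0.15, either way. A call with a gripper value outside its range is refused whole. "grip" is the closure, from -1 (fully open) to 1 (shut), set as the call begins (left out, the last holds). The fingers move at their own pace and stop on an object; "newtons" is the grip in N (left out, the last holds). Time passes only in rows, so rows that do not move let the fingers close. It gives the time, the measured TCP pose, the force, the opening and the grip force at its end, in the units of the state.
- manip.get_obs(): the state, without advancing time (a new reading comes with each control period).
- viewer.camera(name): name is "scene" or "top" or "wrist"; returns the picture (384x512x3 uint8, blue, green, red); there is no depth.
- viewer.camera_params(name): a dict with "vertical_fov" (degrees; the focal length in pixels is half the picture's height over the tangent of half this angle, whatever the lens; pixels are square), "cx", "cy" (the principal point, pixels), "R" (3x3) and "t" (3): a world point X has camera coordinates R X + t; the wrist camera has in their place "T_tool_cam" (4x4, takes a point from camera to tool coordinates, whose origin is the TCP and whose axes are the flange's). Camera axes: x right, y down, z forward; pixel columns grow to the right and rows downward; lengths in m; the calibration is good to about 2 mm. A picture is of the moment at which its call begins: read the wrist's pose just before it. camera_params takes no time and is no camera call.
- manip.hand_in(): hands the job in; it is judged then, once.
Trained networks look in the newest picture that a camera, given by its name, has taken for a name from the list of things; names that differ only in an ending like _2 or _b are one class to them, and where a whole thing is asked for, a point or a joint stands for the part that bears it (a point fixed in the world has none). Each returns a list of dicts, best first, with "score" (0 to 1); they miss things now and then, are a little off and sometimes report something else, mostly with a low value. They report only what shows in the picture. A call takes as long as a camera call. They do not tell look-alikes from the thing itself.
- finder.find_in(camera, thing): "position" ([x, y, z] in m, in world coordinates, good to about 4 mm: the middle of the surface that is visible of it).
The state is a dict: "clock": time; "joint_pos": joint angles; "joint_velocities": joint speeds; "tau": joint torques, N m; "position": TCP position; "ee_rot": TCP orientation; "ft_force": force on the tool from outside, world axes, zero at the start; "torque": the same for the moment, N m; "grip_width": opening from 0.0 (shut) to 1.0 (fully open); "grasp_force": force on a finger pad.
Only numpy, scipy, OpenCV 4.12 (cv2) and the standard library are available. Lean on these libraries where they do the work, as an engineer would, in place of code of your own. Each camera call takes 0.05 s, during which the arm holds its last target. There are 200 camera calls.

## Working session

There is one attempt and no reset: what is moved stays moved. The work goes in short steps, Python scripts to look and compute and a tool call to move; the robot and the scene stay as the last step left them, time stands still between calls to the robot, and variables do not carry over. Pictures are saved under pics/ and viewed, at most 10 in all, crops included, and the job is handed in when it is done.

Besides the shell and the picture viewer there is one more tool, called as a command line: name --argument value ..., lists and objects as JSON in quotes. arm_command: Moves the arm, as the interface text tells. Its arguments: {"type":"object","properties":{"plan":{"type":"array","items":{"type":"object","properties":{"dp":{"type":"array","items":{"type":"number"}},"spin":{"type":"number"}}}},"grip":{"type":"number"},"newtons":{"type":"number"}},"required":["plan"]}

```bash
mkdir -p pics; ls; cat > h.py <<'E'
import numpy as np, cv2
from workcell import manip, viewer, finder
from scipy.spatial.transform import Rotation as Ro
def cam(n):
    o=manip.get_obs(); im=np.array(viewer.camera(n)); p=viewer.camera_params(n)
    f=im.shape[0]/2/np.tan(np.radians(p["vertical_fov"])/2)
    if "R" in p: R,t=np.array(p["R"]),np.array(p["t"])
    else:
        T=np.eye(4);T[:3,:3]=Ro.from_quat(o["ee_rot"]).as_matrix();T[:3,3]=o["position"]
        M=np.linalg.inv(T@np.array(p["T_tool_cam"]));R,t=M[:3,:3],M[:3,3]
    return im,(f,p["cx"],p["cy"],R,t)
def proj(c,X):
    f,cx,cy,R,t=c; q=np.atleast_2d(X)@R.T+t; return np.c_[f*q[:,0]/q[:,2]+cx,f*q[:,1]/q[:,2]+cy]
def unproj(c,uv,z):
    f,cx,cy,R,t=c; uv=np.atleast_2d(uv).astype(float); d=np.c_[(uv[:,0]-cx)/f,(uv[:,1]-cy)/f,np.ones(len(uv))]@R; o=-R.T@t
    return o+d*((z-o[2])/d[:,2])[:,None]
def tool(target_xy,yaw_y=None):
    o=manip.get_obs(); R=Ro.from_quat(o["ee_rot"]).as_matrix(); return R.T@(np.array(target_xy)-np.array(o["position"]))*1000
E
python3 - <<'E'
from h import *
o=manip.get_obs(); print({k:np.round(v,3) for k,v in o.items()})
ims=[]
for n in ["top","scene"]:
    im,c=cam(n); ims.append(im); print(n,c[0],np.round(-c[3].T@c[4],3))
    for th in ["cover_port","lens_top","base","disc_center","post2","dish","bottle","slidebox"]:
        print(th,[(round(d["score"],2),np.round(d["position"],3).tolist(),proj(c,d["position"])[0].round().tolist()) for d in finder.find_in(n,th)])
    cv2.imwrite(f"pics/{n}0.png",cv2.resize(im,(800,600)))
E
```

```text
pics
{'clock': np.float64(0.0), 'joint_pos': array([ 1.307,  0.333, -0.065,  1.461,  0.022,  1.35 , -0.088]), 'joint_velocities': array([ 0.001, -0.001, -0.002, -0.001, -0.   ,  0.   ,  0.001]), 'tau': array([ 0.0000e+00, -6.2544e+01,  4.9000e-02, -3.9160e+01,  1.6000e-02,
        1.0000e-02, -0.0000e+00]), 'position': array([ 0.149, -0.607,  0.404]), 'ee_rot': array([ 0.993,  0.12 , -0.   , -0.001]), 'ft_force': array([-0.138,  0.261,  0.414]), 'torque': array([-0.03 ,  0.048,  0.058]), 'grasp_force': np.float64(0.0), 'grip_width': np.float64(1.0)}
top 362.90889056222636 [ 0.321 -0.062  1.123]
cover_port [(0.91, [0.316, 0.324, 0.002], [131.0, 260.0]), (0.67, [0.499, 0.225, 0.004], [170.0, 203.0])]
lens_top [(0.81, [0.324, -0.438, 0.025], [386.0, 275.0]), (0.76, [0.538, -0.234, 0.02], [319.0, 200.0])]
base [(0.64, [0.541, -0.236, 0.018], [319.0, 199.0]), (0.62, [0.326, -0.437, 0.024], [385.0, 275.0]), (0.44, [0.725, -0.106, 0.06], [281.0, 135.0])]
disc_center []
post2 [(0.84, [0.327, -0.438, 0.026], [386.0, 274.0]), (0.75, [0.54, -0.24, 0.02], [320.0, 199.0])]
dish [(0.95, [0.712, 0.
[... 218 characters left out ...]
079 0.789 0.902]
cover_port [(0.81, [0.332, 0.336, 0.002], [405.0, 264.0]), (0.77, [0.508, 0.246, 0.002], [328.0, 271.0])]
lens_top [(0.85, [0.344, -0.42, 0.023], [240.0, 124.0]), (0.6, [0.548, -0.223, 0.021], [218.0, 173.0]), (0.31, [0.509, 0.242, 0.005], [326.0, 269.0])]
base [(0.92, [0.551, -0.222, 0.024], [217.0, 173.0]), (0.82, [0.344, -0.426, 0.025], [239.0, 123.0]), (0.3, [0.51, 0.242, 0.008], [326.0, 269.0])]
disc_center [(0.59, [0.529, -0.015, 0.042], [261.0, 203.0])]
post2 [(0.83, [0.556, -0.22, 0.02], [216.0, 175.0]), (0.73, [0.342, -0.42, 0.024], [241.0, 123.0])]
dish []
bottle [(0.77, [0.753, -0.174, 0.07], [161.0, 194.0])]
slidebox [(0.7, [0.749, 0.257, 0.036], [248.0, 311.0])]
```

View pics/top0.png

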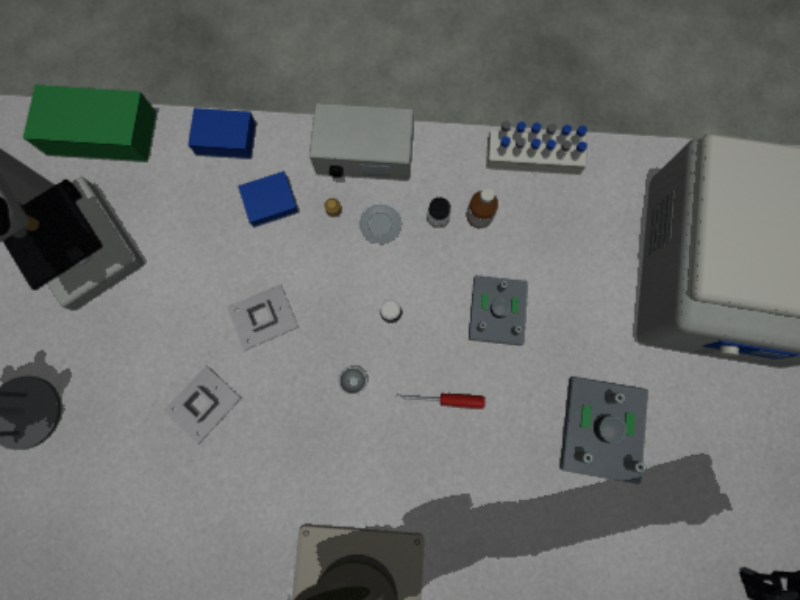

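View pics/scene0.png

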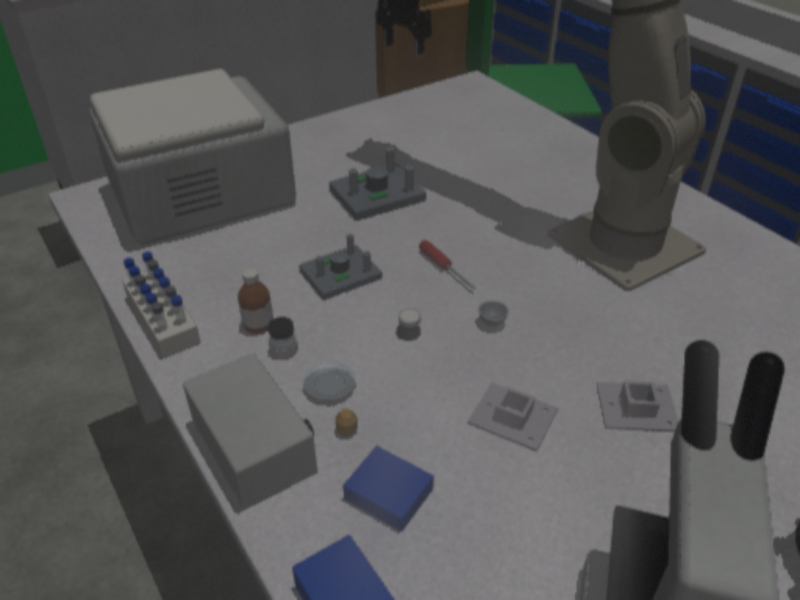

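The top view shows the small unit at (497,310) with post2 towards the top. The intended cover, the farther of the two, is at (263,316), and the disc is at (391,311). Next I'll get numbers for going above the disc.

```bash
python3 - <<'E'
from h import *
p=viewer.camera_params("wrist");print(p["vertical_fov"],p["cx"],p["cy"],np.round(p["T_tool_cam"],3))
im,c=cam("top")
s=0.64
print("disc",unproj(c,[391*s,311*s],.04))
P=np.array([[503,286],[482,325],[518,329]])*s
X=unproj(c,P,.06); print("posts",X.round(4)); 
print("lens",unproj(c,[499*s,309*s],.048))
print("cover",unproj(c,[262*s,316*s],.035))
d=unproj(c,[391*s,311*s],.04)[0]; d[2]=.36
print(tool(d))
E
```

```text
70.73855419160599 254.49643969997518 191.07713069947982 [[ 0.    -0.946 -0.323  0.083]
 [ 1.    -0.     0.001  0.001]
 [-0.001 -0.323  0.946  0.03 ]
 [ 0.     0.     0.     1.   ]]
disc [[ 0.52147308 -0.02434071  0.04      ]]
posts [[ 0.5816 -0.2363  0.06  ]
 [ 0.503  -0.1991  0.06  ]
 [ 0.5001 -0.2673  0.06  ]]
lens [[ 0.53852146 -0.23204382  0.048     ]]
cover [[0.49485402 0.22599502 0.035     ]]
[ 500.63197536 -477.02387318   44.68869803]
```

arm_command --plan '[{"dp":[0,0,0],"spin":0.14},{"dp":[0,0,0],"spin":0.143},{"dp":[31,-32.5,0],"spin":0},{"dp":[31,-32.5,7],"spin":0},{"dp":[31,-32.5,7],"spin":0}]' --grip -1

```text
clock: 1.45
position: [0.247, -0.5123, 0.3907]
ee_rot: [1.0, -0.021, 0.0, 0.0]
ft_force: [1.0, -0.1, -0.5]
grip_width: 1.0
grasp_force: 0.0
```

arm_command --plan '[{"dp":[31,-32.5,7],"spin":0},{"dp":[31,-32.5,7],"spin":0},{"dp":[31,-32.5,7],"spin":0},{"dp":[31,-32.5,7],"spin":0},{"dp":[31,-32.5,7],"spin":0}]'

```text
clock: 1.95
position: [0.4088, -0.3562, 0.3558]
ee_rot: [1.0, -0.021, 0.0, 0.0]
ft_force: [0.7, -1.2, -1.2]
grip_width: 1.002
grasp_force: 0.0
```

arm_command --plan '[{"dp":[31,-32.5,7],"spin":0},{"dp":[31,-32.5,7],"spin":0},{"dp":[31,-32.5,7],"spin":0},{"dp":[31,-32.5,7],"spin":0},{"dp":[0,0,0],"spin":0}]'

```text
clock: 2.45
position: [0.5407, -0.2266, 0.3268]
ee_rot: [1.0, -0.017, 0.0, -0.002]
ft_force: [-0.3, 0.6, 0.5]
grip_width: 0.998
grasp_force: 0.0
```

```bash
python3 - <<'E'
from h import *
im,c=cam("wrist"); o=manip.get_obs(); print(o["clock"],np.round(o["position"],4),np.round(o["ee_rot"],4))
cv2.imwrite("pics/w1.png",cv2.resize(im,(800,600))); np.save("w1.npy",im)
for th in ["lens_top","post0","post1","post2"]:
    print(th,[(round(d["score"],2),np.round(d["position"],3).tolist(),proj(c,d["position"])[0].round().tolist()) for d in finder.find_in("wrist",th)])
E
```

```text
2.5 [ 0.539  -0.2298  0.3271] [ 9.998e-01 -1.830e-02 -0.000e+00 -9.000e-04]
lens_top [(0.75, [0.397, -0.446, 0.024], [439.0, 290.0]), (0.71, [0.553, -0.237, 0.023], [264.0, 170.0])]
post0 [(0.93, [0.553, -0.237, 0.015], [264.0, 168.0]), (0.58, [0.399, -0.446, 0.027], [441.0, 290.0])]
post1 [(0.93, [0.553, -0.237, 0.015], [264.0, 168.0]), (0.58, [0.399, -0.446, 0.027], [441.0, 290.0])]
post2 [(0.93, [0.553, -0.237, 0.015], [264.0, 168.0]), (0.58, [0.399, -0.446, 0.027], [441.0, 290.0])]
```

View pics/w1.png

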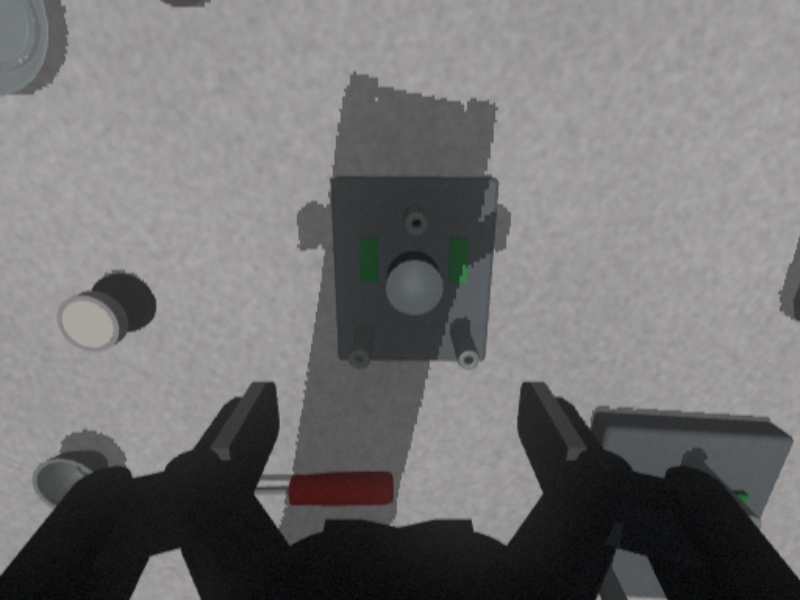

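The wrist view shows the unit: lens centre (414,288) and post bores (416,222), (360,359), (468,360), at 800-px scale. The disc is at (90,322).

```bash
cat >> h.py <<'E'
from scipy.optimize import least_squares
UP=np.array([[-.042,.034,.012],[-.042,-.034,.012],[.042,0,.012]])  # posts rel lens_top
def fitpose(c,uv,z,L):   # L local points, z origin height -> x,y,yaw
    def w(p): C,S=np.cos(p[2]),np.sin(p[2]); return np.c_[p[0]+C*L[:,0]-S*L[:,1],p[1]+S*L[:,0]+C*L[:,1],z+L[:,2]]
    best=min((least_squares(lambda p:(proj(c,w(p))-uv).ravel(),[*unproj(c,uv.mean(0),z)[0,:2],y0]) for y0 in (0,1.57,3.14,-1.57)),key=lambda r:r.cost)
    return best.x,best.fun.reshape(-1,2)
def bores(im,uv,r=3.5):  # refine dark-bore centroids
    g=cv2.cvtColor(im,cv2.COLOR_BGR2GRAY).astype(float); out=[]
    for u,v in uv:
        for _ in range(4):
            y,x=np.mgrid[int(v-4):int(v+6),int(u-4):int(u+6)]; m=np.hypot(x-u,y-v)<r; G=g[y,x]; w=np.clip(G[m].max()*.0+np.median(G[m])-G,0,None)*m
            u,v=(w*x).sum()/w.sum(),(w*y).sum()/w.sum()
        out.append((u,v))
    return np.array(out)
E
python3 - <<'E'
from h import *
im,c=cam("wrist")
b0=np.array([[360,359],[468,360],[416,222]])*.64
b=bores(im,b0); print(b0.round(1),b.round(1))
for B in (b0,b):
    x,r=fitpose(c,B,.048,UP); print(x.round(4),r.round(2).tolist())
print("lens px pred",proj(c,[*x[:2],.0442])/.64,"measured",[414,288], "->",unproj(c,np.array([414,288])*.64,.0442))
g=cv2.GaussianBlur(cv2.cvtColor(im,cv2.COLOR_BGR2GRAY),(3,3),0)
# disc blob
hsv=im.max(2); m=((g[170:240,20:100]>170)*255).astype(np.uint8)
n,l,s,ce=cv2.connectedComponentsWithStats(m);print(s,ce+[20,170])
print("disc",unproj(c,np.array([[90,322]])*.64,.04))
cv2.imwrite("pics/d.png",cv2.resize(im[130:260],(800,600*130//240),interpolation=cv2.INTER_CUBIC)[:, :]) 
E
```

```text
[[230.4 229.8]
 [299.5 230.4]
 [266.2 142.1]] [[228.6 223. ]
 [295.9 225.6]
 [266.  143.5]]
[ 0.5402 -0.2463 -0.0476] [[-0.32, -0.42], [0.15, -0.89], [0.15, 1.07]]
[ 0.5432 -0.2451 -0.0793] [[-1.41, 2.6], [1.05, 2.14], [0.32, -3.72]]
lens px pred [[411.81156538 282.31320864]] measured [414, 288] -> [[ 0.53939304 -0.24630419  0.0442    ]]
[[   0    0   80   70 5600]] [[ 59.5 204.5]]
disc [[ 0.52418525 -0.0330404   0.04      ]]
```

```bash
python3 - <<'E'
from h import *
for n in ["wrist","top","scene"]:
    p=viewer.camera_params(n); print({k:v for k,v in p.items() if k not in("R","T_tool_cam")})
im,c=cam("wrist"); o=manip.get_obs(); print(o["clock"],np.round(o["position"],4),np.round(o["ee_rot"],4))
print(np.abs(im.astype(int)-np.load("w1.npy")).mean())
cv2.imwrite("pics/w2.png",cv2.resize(im[120:250,10:330],(800,325),interpolation=cv2.INTER_CUBIC))
print([proj(c,[.54,-.2463,.048]),c[3].round(3)])
E
```

```text
{'vertical_fov': 70.73855419160599, 'cx': 254.49643969997518, 'cy': 191.07713069947982}
{'vertical_fov': 55.762910170330414, 'cx': 256.3495091795078, 'cy': 189.32071949286626, 't': array([-0.07967705,  0.54480553,  1.03180813])}
{'vertical_fov': 44.186432473081425, 'cx': 253.44126799297084, 'cy': 190.9645292965613, 't': array([ 0.47253842, -0.11428388,  1.5372224 ])}
2.8 [ 0.5365 -0.2343  0.328 ] [ 9.998e-01 -2.220e-02  1.000e-04  4.000e-04]
7.0943349202473955
[array([[265.0975222 , 184.89329839]]), array([[-0.044, -0.999,  0.001],
       [-0.946,  0.042,  0.323],
       [-0.322,  0.013, -0.947]])]
```

View pics/w2.png

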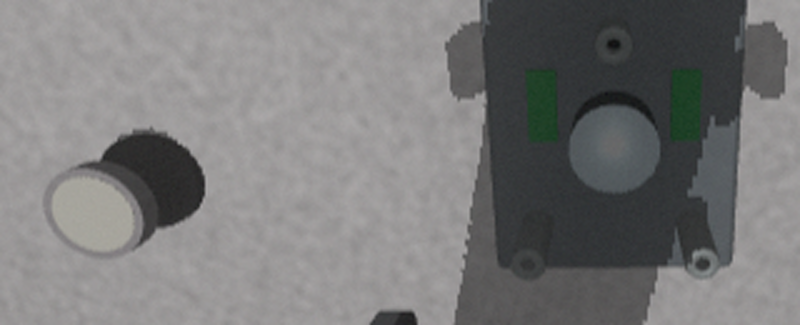

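The arm was still swinging in the last two pictures. I'll re-measure now that it has settled, seeding from this view: bores at about (221,226), (291,225) and (255,138) full-scale.

```bash
cat >> h.py <<'E'
def settle():
    for _ in range(12):
        a=np.array(manip.get_obs()["position"]); viewer.camera("wrist"); b=np.array(manip.get_obs()["position"])
        if np.abs(a-b).max()<2e-4: break
    o=manip.get_obs(); print("t",o["clock"],np.round(o["position"],4),np.round(o["ee_rot"],4),"w",round(float(o["grip_width"]),3),"F",round(float(o["grasp_force"]),1),np.round(o["ft_force"],1))
def circ(im,uv,rng,par2=14,h=45):
    u,v=map(int,uv); g=cv2.cvtColor(im,cv2.COLOR_BGR2GRAY); y0,x0=max(v-h,0),max(u-h,0); g=cv2.resize(g[y0:v+h,x0:u+h],None,fx=4,fy=4,interpolation=cv2.INTER_CUBIC)
    r=cv2.HoughCircles(cv2.GaussianBlur(g,(5,5),0),cv2.HOUGH_GRADIENT_ALT if 0 else cv2.HOUGH_GRADIENT,1,20,param1=60,param2=par2,minRadius=rng[0]*4,maxRadius=rng[1]*4)
    return None if r is None else [( (x-1.5)/4+x0,(y-1.5)/4+y0,q/4) for x,y,q in r[0][:3]]
E
python3 - <<'E'
from h import *
settle()
im,c=cam("wrist"); cv2.imwrite("pics/w3.png",im)
g0=proj(c,[[0,0,0]])
for n,uv in dict(lens=(256,180),p0=(221,226),p1=(291,225),p2=(255,138)).items():
    print(n,circ(im,uv,(14,22) if n=="lens" else (4,9),10,h=30 if n=="lens" else 14))
E
```

```text
t 2.85 [ 0.5366 -0.2341  0.328 ] [ 9.998e-01 -2.200e-02  1.000e-04  3.000e-04] w 1.001 F 0.0 [ 0.5 -1.   0.2]
lens [(np.float32(255.75), np.float32(179.25), np.float32(17.975))]
p0 None
p1 [(np.float32(291.25), np.float32(225.5), np.float32(6.3)), (np.float32(295.5), np.float32(221.75), np.float32(7.425)), (np.float32(289.0), np.float32(221.0), np.float32(7.75))]
p2 None
```

```bash
python3 - <<'E'
from h import *
settle()
im,c=cam("wrist")
B=np.array([[220.8,225.6],[290.9,225.3],[255.2,137.6],[255.7,179.3]])
L=np.r_[UP,[[0,0,-.0038]]]
x,r=fitpose(c,B,.048,L); print("unit",x.round(4),r.round(2).tolist())
x,r=fitpose(c,B[:3],.048,UP); print("unit posts only",x.round(4),r.round(2).tolist())
print("lens",unproj(c,[255.7,179.3],.0442))
d=unproj(c,[47.6,204.4],.04)[0];print("disc",d)
d[2]=.328; print(tool(d).round(1))
E
```

```text
t 3.0 [ 0.5369 -0.2335  0.3279] [ 9.998e-01 -2.150e-02  1.000e-04  2.000e-04] w 1.001 F 0.0 [0.1 0.6 0.2]
unit [ 0.5456 -0.2362 -0.0359] [[0.07, -0.09], [-0.05, -0.26], [0.13, 0.38], [-0.17, -0.12]]
unit posts only [ 0.5456 -0.2361  6.2475] [[0.02, -0.12], [-0.09, -0.3], [0.06, 0.33]]
lens [[ 0.54544492 -0.23633878  0.0442    ]]
disc [ 0.52666072 -0.02217544  0.04      ]
[-1.930e+01 -2.105e+02 -2.000e-01]
```

arm_command --plan '[{"dp":[-5,-35,1],"spin":0},{"dp":[-6,-45,1],"spin":0},{"dp":[-6,-45,1],"spin":0},{"dp":[-5,-40,1],"spin":0},{"dp":[-4,-27,0],"spin":0}]'

```text
clock: 3.55
position: [0.5188, -0.037, 0.3239]
ee_rot: [1.0, -0.02, 0.0, -0.0]
ft_force: [0.7, 0.4, -0.6]
grip_width: 1.005
grasp_force: 0.0
```

arm_command --plan '[{"dp":[-2,-13,0],"spin":0},{"dp":[0,-5,0],"spin":0},{"dp":[0,0,0],"spin":0},{"dp":[0,0,0],"spin":0},{"dp":[0,0,0],"spin":0}]'

```text
clock: 4.05
position: [0.5182, -0.0236, 0.3236]
ee_rot: [1.0, -0.022, -0.0, 0.0]
ft_force: [0.4, -0.3, 0.2]
grip_width: 1.0
grasp_force: 0.0
```

```bash
python3 - <<'E'
from h import *
settle()
im,c=cam("wrist"); cv2.imwrite("pics/w4.png",cv2.resize(im[120:250,170:340],(784,600),interpolation=cv2.INTER_CUBIC))
for q in [(.527,-.022,.040)]:
    p=proj(c,q)[0]; print(p, circ(im,p,(16,23),12,h=40))
    g=cv2.cvtColor(im,cv2.COLOR_BGR2GRAY); print(g[int(p[1]),int(p[0])-35:int(p[0])+35:2])
    hsv=cv2.cvtColor(im,cv2.COLOR_BGR2HSV); print(hsv[int(p[1]),int(p[0])], hsv[int(p[1])-60,int(p[0])])
E
```

```text
t 4.3 [ 0.5181 -0.0224  0.3237] [ 0.9998 -0.0214 -0.      0.    ] w 1.002 F 0.0 [-0.4 -0.6  0.1]
[252.45506067 179.05704678] [(np.float32(253.75), np.float32(169.25), np.float32(19.85))]
[151 145 139 144 148 149  92  90  80  76  90  92  92  92  93  92  92  91
  91  92  91  91  93  90  90  90  90  70  73  85  86  86  87  85  86]
[25 16 93] [ 0  3 88]
```

View pics/w4.png

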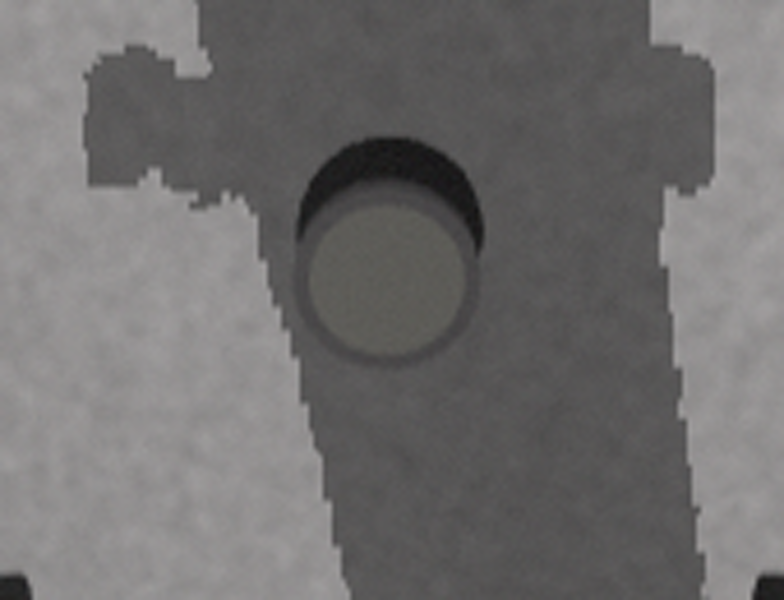

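The disc's white face is centred at crop (387,280), which is about (253.5,180.3) full-scale. I'll segment it by colour.

```bash
cat >> h.py <<'E'
def discpx(im,uv,h=40,th=5):
    b=cv2.GaussianBlur(im,(3,3),0).astype(int); m=((b[:,:,2]-b[:,:,0]>th)*255).astype(np.uint8); k=np.zeros_like(m); u,v=map(int,uv); k[max(v-h,0):v+h,max(u-h,0):u+h]=255
    n,l,s,ce=cv2.connectedComponentsWithStats(cv2.morphologyEx(m&k,cv2.MORPH_OPEN,np.ones((3,3),np.uint8))); i=1+np.argmax(s[1:,4]); return ce[i],s[i]
E
python3 - <<'E'
from h import *
settle()
im,c=cam("wrist")
p,s=discpx(im,(253,180)); print(p,s)
d=unproj(c,p,.04)[0];print("disc",d, "half widths mm", s[2:4]*1000*.289/270)
d[2]=.328-.0; print(tool(d).round(1))
E
```

```text
t 4.4 [ 0.5181 -0.0222  0.3237] [ 0.9998 -0.0212  0.      0.    ] w 1.001 F 0.0 [-0.3  1.1  0. ]
[259. 178.] [258 177   3   3   9]
disc [ 0.52778325 -0.0281866   0.04      ] half widths mm [3.21111111 3.21111111]
[10.   5.7 -4.3]
```

```bash
python3 - <<'E'
from h import *
im,c=cam("wrist")
b=im.astype(int);print((b[180,225:285:3,2]-b[180,225:285:3,0]))
for th in (2,3,4): print(th,discpx(cv2.GaussianBlur(im,(5,5),0),(253,180),th=th))
p,s=discpx(cv2.GaussianBlur(im,(5,5),0),(253,180),th=2)
for q in (p,[253.5,180.3]):
  d=unproj(c,q,.04)[0];print("disc",d); d[2]=.19; print(tool(d).round(1))
E
```

```text
[3 2 0 1 5 6 5 6 6 6 7 6 5 5 4 4 0 1 1 2]
2 (array([253.69119287, 180.10479376]), array([237, 164,  34,  33, 897], dtype=int32))
3 (array([253.86442786, 180.08457711]), array([238, 165,  32,  31, 804], dtype=int32))
4 (array([253.54017857, 179.95386905]), array([239, 166,  30,  29, 672], dtype=int32))
disc [ 0.52585718 -0.02286161  0.04      ]
[  7.8   0.5 133.7]
disc [ 0.52566625 -0.02266616  0.04      ]
[  7.6   0.3 133.7]
```

arm_command --plan '[{"dp":[4,0.4,20],"spin":0},{"dp":[3.7,0,35],"spin":0},{"dp":[0,0,35],"spin":0},{"dp":[0,0,25],"spin":0},{"dp":[0,0,12],"spin":0}]'

```text
clock: 5.0
position: [0.5249, -0.0228, 0.1945]
ee_rot: [1.0, -0.021, -0.002, -0.0]
ft_force: [-0.8, -0.0, 0.6]
grip_width: 1.003
grasp_force: 0.0
```

arm_command --plan '[{"dp":[0,0,6],"spin":0},{"dp":[0,0,3.5],"spin":0},{"dp":[0,0,0],"spin":0},{"dp":[0,0,0],"spin":0},{"dp":[0,0,0],"spin":0}]'

```text
clock: 5.5
position: [0.5261, -0.0228, 0.1881]
ee_rot: [1.0, -0.021, 0.001, 0.0]
ft_force: [1.5, -0.4, 0.2]
grip_width: 1.0
grasp_force: 0.0
```

```bash
python3 - <<'E'
from h import *
settle(); im,c=cam("wrist"); cv2.imwrite("pics/w5.png",cv2.resize(im,(800,600)))
E
```

```text
t 5.55 [ 0.526  -0.0228  0.1879] [ 9.998e-01 -2.120e-02  6.000e-04  1.000e-04] w 1.001 F 0.0 [ 0.1  0.3 -0.9]
```

View pics/w5.png

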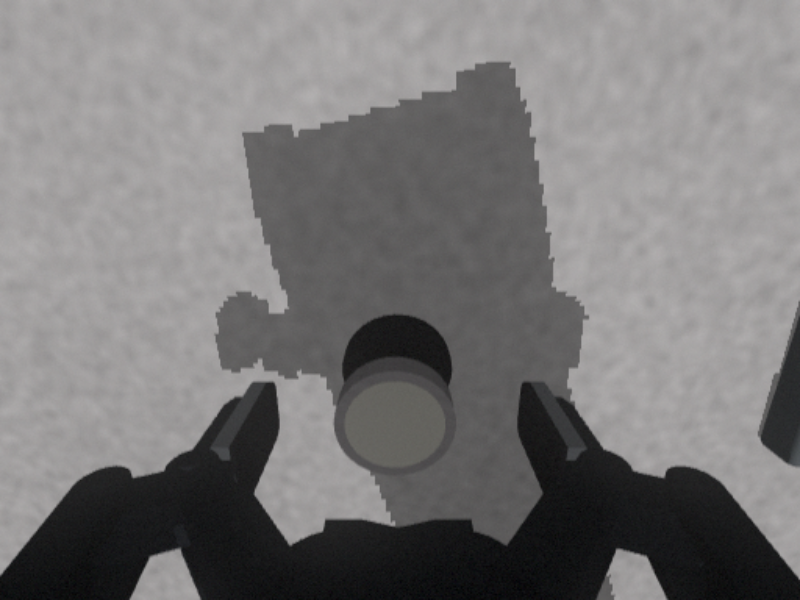

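The disc sits at (395,423), between the fingertips at (262,420) and (535,420), so I'll close gently.

arm_command --plan '[{"dp":[0,0,0],"spin":0},{"dp":[0,0,0],"spin":0},{"dp":[0,0,0],"spin":0},{"dp":[0,0,0],"spin":0},{"dp":[0,0,0],"spin":0}]' --grip 1 --newtons 20

```text
clock: 6.1
position: [0.5258, -0.0228, 0.1873]
ee_rot: [1.0, -0.021, 0.0, 0.0]
ft_force: [-1.1, 0.3, 4.1]
grip_width: 0.46
grasp_force: 19.9
```

arm_command --plan '[{"dp":[0,0,0],"spin":0},{"dp":[0,0,0],"spin":0},{"dp":[0,0,0],"spin":0},{"dp":[0,0,0],"spin":0},{"dp":[0,0,0],"spin":0}]'

```text
clock: 6.6
position: [0.5258, -0.0228, 0.1873]
ee_rot: [1.0, -0.021, 0.0, 0.0]
ft_force: [-1.5, 0.0, 5.4]
grip_width: 0.461
grasp_force: 19.9
```

```bash
python3 - <<'E'
from h import *
im0=cv2.imread("pics/w5.png"); 
settle(); im,c=cam("wrist"); cv2.imwrite("pics/w6.png",cv2.resize(im,(800,600)))
p,s=discpx(cv2.GaussianBlur(im,(5,5),0),(253,271),h=35,th=2); print(p,s,unproj(c,p,.04),tool(unproj(c,p,.04)[0]))
E
```

```text
t 6.65 [ 0.5258 -0.0228  0.1873] [ 9.998e-01 -2.110e-02  0.000e+00  1.000e-04] w 0.458 F 19.9 [-2.3  0.   4.9]
[254.65557065 271.0716712 ] [ 222  243   66   57 2944] [[ 0.52556376 -0.02401979  0.04      ]] [ -0.17343454   1.27142698 147.31974867]
```

View pics/w6.png

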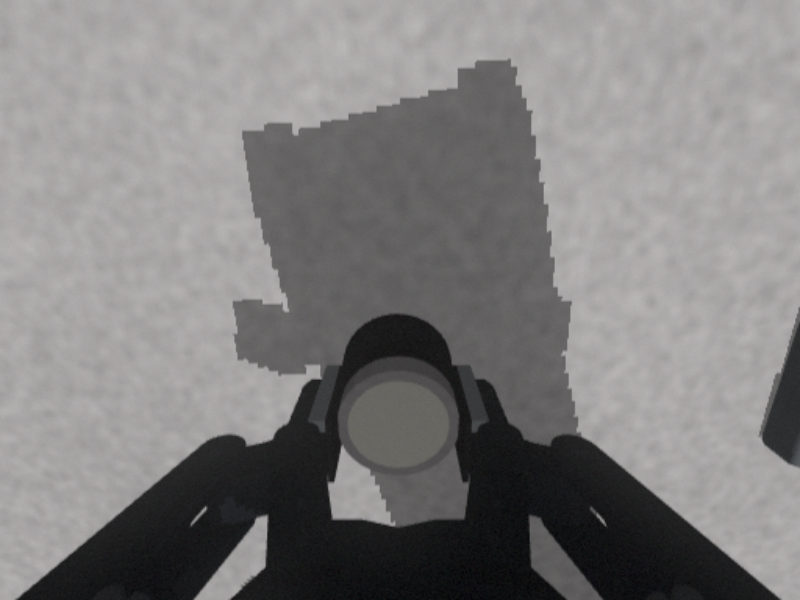

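Gripped; the disc shifted about 1 mm right as it was centred, which is the camera's y bias and is now known. Next: lift and carry to the lens.

arm_command --plan '[{"dp":[0,0,-3],"spin":0},{"dp":[0,0,-10],"spin":0},{"dp":[0,0,-20],"spin":0},{"dp":[0,0,-20],"spin":0},{"dp":[0,0,-9],"spin":0}]'

```text
clock: 7.2
position: [0.5263, -0.0227, 0.2514]
ee_rot: [1.0, -0.021, 0.001, 0.0]
ft_force: [0.0, -0.9, -0.0]
grip_width: 0.454
grasp_force: 20.2
```

arm_command --plan '[{"dp":[1,10,0],"spin":0},{"dp":[3,20,0],"spin":0},{"dp":[4,30,0],"spin":0},{"dp":[5,35,0],"spin":0},{"dp":[5,35,0],"spin":0}]'

```text
clock: 7.7
position: [0.5377, -0.1554, 0.2482]
ee_rot: [1.0, -0.021, -0.001, 0.0]
ft_force: [-0.3, -0.3, -0.1]
grip_width: 0.457
grasp_force: 20.2
```

arm_command --plan '[{"dp":[4,30,0],"spin":0},{"dp":[3,25,0],"spin":0},{"dp":[2,15,0],"spin":0},{"dp":[1.6,8,0],"spin":0},{"dp":[0,3.3,0],"spin":0}]'

```text
clock: 8.2
position: [0.5454, -0.2353, 0.2487]
ee_rot: [1.0, -0.021, -0.0, -0.0]
ft_force: [-0.4, 0.7, -0.3]
grip_width: 0.454
grasp_force: 20.2
```

```bash
python3 - <<'E'
from h import *
settle();settle(); im,c=cam("wrist"); cv2.imwrite("pics/w7.png",cv2.resize(im,(800,600)))
t=np.array([.5455,-.2351,.2353]); print(tool(t).round(2))
E
```

```text
t 8.25 [ 0.5454 -0.2351  0.2488] [ 9.998e-01 -2.100e-02 -2.000e-04 -2.000e-04] w 0.457 F 20.2 [-0.3 -0.1  0.1]
t 8.4 [ 0.5456 -0.2338  0.2492] [ 9.998e-01 -2.030e-02  0.000e+00 -2.000e-04] w 0.458 F 20.2 [-0.1  0.3  0.6]
[-0.05  1.26 13.95]
```

View pics/w7.png

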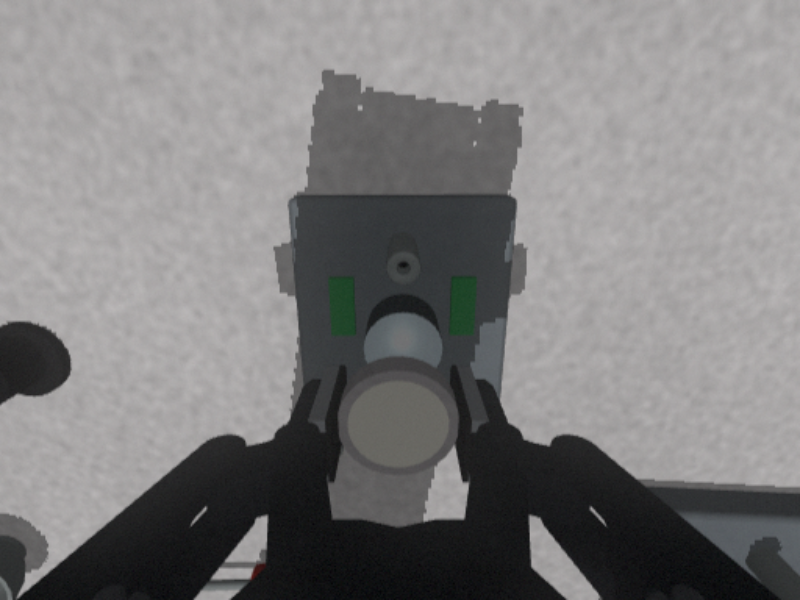

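The disc has not slipped: (398,424), the same as before. The lens is just visible behind it at col 403. I'll let the arm settle and compare precisely.

arm_command --plan '[{"dp":[0,0,0],"spin":0},{"dp":[0,0,0],"spin":0},{"dp":[0,0,0],"spin":0},{"dp":[0,0,0],"spin":0}]'

```text
clock: 8.85
position: [0.5454, -0.235, 0.2493]
ee_rot: [1.0, -0.021, 0.0, 0.0]
ft_force: [-0.2, -0.2, -0.9]
grip_width: 0.461
grasp_force: 20.2
```

```bash
cat >> h.py <<'E'
def unitpx():
    im,c=cam("wrist"); return im,c
E
python3 - <<'E'
from h import *
for i in range(4):
    settle(); im,c=cam("wrist")
    g=cv2.cvtColor(im,cv2.COLOR_BGR2GRAY).astype(float)
    # green pads centroids (symmetric about lens in y)
    b=im.astype(int); m=((b[:,:,1]-np.maximum(b[:,:,0],b[:,:,2])>25)*255).astype(np.uint8)
    n,l,s,ce=cv2.connectedComponentsWithStats(m); k=[(ce[j].round(2).tolist(),s[j].tolist()) for j in range(1,n) if s[j,4]>60]
    print(k)
    p,s=discpx(cv2.GaussianBlur(im,(5,5),0),(254,271),h=35,th=3); print("disc",p.round(2))
cv2.imwrite("pics/w8.png",im)
v=[225,215,221]
for r in (205,210,215,220): print(r,g[r,225:292].astype(int).tolist())
E
```

```text
t 8.9 [ 0.5454 -0.235   0.2492] [ 0.9998 -0.0211 -0.      0.    ] w 0.459 F 20.2 [ 0.2 -0.  -0.1]
[([217.01, 195.65], [209, 178, 16, 36, 482]), ([294.11, 194.75], [287, 178, 16, 36, 498])]
disc [254.39 270.94]
t 9.0 [ 0.5454 -0.2351  0.2492] [ 0.9998 -0.0211  0.      0.    ] w 0.459 F 20.2 [-0.1  0.1 -0.3]
[([294.03, 194.86], [287, 177, 16, 37, 505]), ([217.0, 195.41], [209, 178, 16, 36, 469])]
disc [254.41 270.95]
t 9.1 [ 0.5454 -0.2351  0.2492] [ 0.9998 -0.0211  0.      0.    ] w 0.456 F 20.2 [-0.9 -0.9 -0.2]
[([294.01, 194.72], [286, 177, 17, 37, 496]), ([217.01, 195.72], [209, 178, 16, 36, 472])]
disc [254.46 270.86]
t 9.2 [ 0.5454 -0.2351  0.2492] [ 0.9998 -0.0211 -0.      0.    ] w 0.461 F 20.2 [-0.4 -0.1 -0.2]
[([293.98, 194.7], [286, 177, 17, 37, 502]), ([216.84, 195.58], [209, 178, 16, 36, 478])]
disc [254.53 270.96]
205 [47, 54, 57, 58, 57, 57, 56, 55, 47, 30, 30, 31, 30, 40, 72, 94, 97, 95, 96, 97, 95, 98, 100, 100, 100, 100, 102, 107, 103, 105, 104, 104, 105, 102, 104, 101, 102, 103, 100, 98, 97, 97, 94, 94, 96, 96, 93, 74, 37, 31, 31, 27, 30, 53, 59, 56, 53, 56, 55, 55, 
[... 220 characters left out ...]
 98, 98, 98, 95, 95, 96, 94, 96, 94, 94, 49, 27, 51, 55, 55, 55, 57, 52, 53, 48, 56, 55, 50, 53, 53]
215 [57, 57, 56, 58, 56, 57, 48, 84, 92, 94, 95, 94, 95, 97, 99, 96, 99, 101, 101, 102, 104, 106, 107, 110, 111, 111, 111, 111, 111, 113, 112, 110, 113, 109, 112, 113, 110, 108, 106, 108, 102, 103, 102, 100, 98, 95, 95, 96, 95, 95, 95, 95, 95, 94, 78, 53, 57, 56, 56, 56, 56, 58, 59, 61, 58, 58, 57]
220 [58, 58, 58, 59, 58, 56, 93, 95, 95, 95, 96, 96, 95, 97, 94, 99, 100, 99, 101, 101, 104, 105, 107, 108, 109, 111, 111, 112, 110, 110, 112, 115, 114, 112, 113, 110, 112, 108, 106, 102, 102, 101, 101, 98, 100, 97, 96, 95, 96, 98, 94, 95, 94, 94, 94, 95, 51, 59, 57, 57, 60, 55, 58, 61, 56, 60, 59]
```

```bash
python3 - <<'E'
from h import *
settle(); im,c=cam("wrist"); o=manip.get_obs()
print(proj(c,[[.5455,-.2355,.0442]]), tool(unproj(c,[255.4,222],.0442)[0]).round(2), "disc",tool(unproj(c,[254.45,270.95],.04+o["position"][2]-.1873)[0]).round(2))
# edge-based fit: lens dome rim points -> x,y with known radius .018
g=cv2.cvtColor(im,cv2.COLOR_BGR2GRAY).astype(float); P=[]
for r in range(202,224,2):
    row=g[r]; 
    L=[u for u in range(225,250) if row[u]<77<=row[u+1]]; R=[u for u in range(262,290) if row[u]>=77>row[u+1]]
    if L and R: P+= [(L[0]+(77-row[L[0]])/(row[L[0]+1]-row[L[0]]),r),(R[-1]+(row[R[-1]]-77)/(row[R[-1]]-row[R[-1]+1]),r)]
P=np.array(P); X=unproj(c,P,.0442)[:,:2]
s=least_squares(lambda q:np.hypot(*(X-q[:2]).T)-q[2],[.5455,-.2355,.018]); print(s.x, np.abs(s.fun).max(), tool([*s.x[:2],.0442]).round(2))
s=least_squares(lambda q:np.hypot(*(X-q[:2]).T)-.018,[.5455,-.2355]); print(s.x, np.abs(s.fun).max(), tool([*s.x[:2],.0442]).round(2))
E
```

```text
t 9.3 [ 0.5454 -0.2351  0.2492] [ 0.9998 -0.0211  0.      0.    ] w 0.456 F 20.2 [ 0.4 -0.8 -0.6]
[[253.40457502 221.90023442]] [-1.0000e-02  1.8100e+00  2.0504e+02] disc [-1.000e-01  1.130e+00  1.473e+02]
[ 0.54437876 -0.23697054  0.0178972 ] 0.0002189873944509306 [ -0.99   1.9  205.04]
[ 0.54421657 -0.23696374] 0.00024181860042662984 [ -1.16   1.9  205.04]
```

arm_command --plan '[{"dp":[-0.5,0.7,10],"spin":0},{"dp":[0,0,15],"spin":0},{"dp":[0,0,10],"spin":0},{"dp":[0,0,5],"spin":0},{"dp":[0,0,2],"spin":0}]'

```text
clock: 9.85
position: [0.5446, -0.2356, 0.2061]
ee_rot: [1.0, -0.021, -0.001, -0.0]
ft_force: [0.2, 1.3, -0.2]
grip_width: 0.455
grasp_force: 20.2
```

arm_command --plan '[{"dp":[0,0,0],"spin":0},{"dp":[0,0,0],"spin":0},{"dp":[0,0,0],"spin":0},{"dp":[0,0,0],"spin":0},{"dp":[0,0,0],"spin":0}]'

```text
clock: 10.35
position: [0.5449, -0.2358, 0.2075]
ee_rot: [1.0, -0.021, 0.0, 0.0]
ft_force: [-0.2, 0.0, -0.4]
grip_width: 0.452
grasp_force: 20.2
```

arm_command --plan '[{"dp":[0,0,0.5],"spin":0},{"dp":[0,0,0.3],"spin":0},{"dp":[0,0,0],"spin":0},{"dp":[0,0,0],"spin":0},{"dp":[0,0,0],"spin":0}]'

```text
clock: 10.85
position: [0.5449, -0.2357, 0.2064]
ee_rot: [1.0, -0.021, 0.0, 0.0]
ft_force: [0.2, -0.1, -0.2]
grip_width: 0.456
grasp_force: 20.2
```

arm_command --plan '[{"dp":[0,0,0.7],"spin":0},{"dp":[0,0,0],"spin":0},{"dp":[0,0,0],"spin":0},{"dp":[0,0,0],"spin":0}]'

```text
clock: 11.25
position: [0.5449, -0.2357, 0.2057]
ee_rot: [1.0, -0.021, 0.0, 0.0]
ft_force: [-0.3, 0.5, 0.1]
grip_width: 0.455
grasp_force: 20.2
```

arm_command --plan '[{"dp":[0,0,0.4],"spin":0},{"dp":[0,0,0],"spin":0},{"dp":[0,0,0],"spin":0},{"dp":[0,0,0],"spin":0}]'

```text
clock: 11.65
position: [0.5449, -0.2357, 0.2053]
ee_rot: [1.0, -0.021, 0.0, 0.0]
ft_force: [0.7, 0.3, -0.0]
grip_width: 0.462
grasp_force: 20.2
```

arm_command --plan '[{"dp":[0,0,0.3],"spin":0},{"dp":[0,0,0],"spin":0},{"dp":[0,0,0],"spin":0},{"dp":[0,0,0],"spin":0}]'

```text
clock: 12.05
position: [0.5449, -0.2358, 0.2052]
ee_rot: [1.0, -0.021, 0.0, 0.0]
ft_force: [-0.4, -0.1, 2.5]
grip_width: 0.457
grasp_force: 20.3
```

arm_command --plan '[{"dp":[0,0,-0.2],"spin":0},{"dp":[0,0,0],"spin":0}]'

```text
clock: 12.25
position: [0.5449, -0.2358, 0.2052]
ee_rot: [1.0, -0.021, 0.0, 0.0]
ft_force: [-0.2, -0.2, 1.3]
grip_width: 0.455
grasp_force: 20.3
```

arm_command --plan '[{"dp":[0,0,0],"spin":0},{"dp":[0,0,0],"spin":0},{"dp":[0,0,0],"spin":0},{"dp":[0,0,0],"spin":0},{"dp":[0,0,0],"spin":0}]' --grip -0.2

```text
clock: 12.75
position: [0.5449, -0.2358, 0.2052]
ee_rot: [1.0, -0.021, 0.0, 0.0]
ft_force: [-0.0, -0.5, -0.7]
grip_width: 0.599
grasp_force: 0.0
```

```bash
python3 - <<'E'
from h import *
settle(); im,c=cam("wrist"); cv2.imwrite("pics/w9.png",cv2.resize(im,(800,600)))
p,s=discpx(cv2.GaussianBlur(im,(5,5),0),(254,271),h=35,th=3); print("disc",p.round(2),s)
E
```

```text
t 12.8 [ 0.5449 -0.2357  0.2052] [ 0.9998 -0.0211  0.      0.    ] w 0.601 F 0.0 [-0.1  0.3 -0.3]
disc [254.34 271.17] [ 222  244   65   56 2857]
```

View pics/w9.png

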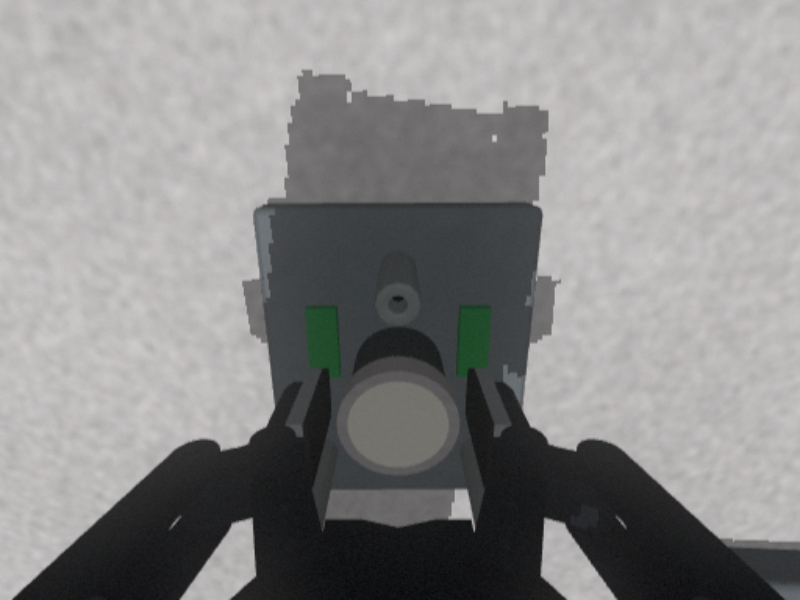

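The disc rests flat and unmoved at (398,424), in line with post2 at (398,304). Next I'll retreat straight up and go over the cover.

arm_command --plan '[{"dp":[0,0,-5],"spin":0},{"dp":[0,0,-15],"spin":0},{"dp":[0,0,-30],"spin":0},{"dp":[0,0,-40],"spin":0},{"dp":[0,0,-30],"spin":0}]'

```text
clock: 13.35
position: [0.5451, -0.2356, 0.329]
ee_rot: [1.0, -0.021, 0.001, 0.0]
ft_force: [-0.2, -0.0, 0.1]
grip_width: 0.595
grasp_force: 0.0
```

arm_command --plan '[{"dp":[-2,-15,-15],"spin":0},{"dp":[-5,-30,-10],"spin":0},{"dp":[-7,-42,0],"spin":0},{"dp":[-7,-42,0],"spin":0},{"dp":[-7,-42,0],"spin":0}]' --grip -1

```text
clock: 13.85
position: [0.5232, -0.0611, 0.3505]
ee_rot: [1.0, -0.021, 0.0, 0.0]
ft_force: [1.3, 0.2, -1.0]
grip_width: 0.997
grasp_force: 0.0
```

arm_command --plan '[{"dp":[-7,-42,0],"spin":0},{"dp":[-7,-42,0],"spin":0},{"dp":[-7,-42,0],"spin":0},{"dp":[-7,-42,0],"spin":0},{"dp":[-7,-42,0],"spin":0}]'

```text
clock: 14.35
position: [0.4967, 0.15, 0.3505]
ee_rot: [1.0, -0.021, 0.0, 0.0]
ft_force: [0.5, 0.1, -0.1]
grip_width: 1.001
grasp_force: 0.0
```

arm_command --plan '[{"dp":[-6,-35,0],"spin":0},{"dp":[-4,-25,0],"spin":0},{"dp":[-1,-12,0],"spin":0},{"dp":[0,-5,0],"spin":0},{"dp":[0,0,0],"spin":0}]'

```text
clock: 14.85
position: [0.4903, 0.2247, 0.3501]
ee_rot: [1.0, -0.021, -0.0, 0.0]
ft_force: [-0.2, -0.2, 0.2]
grip_width: 1.0
grasp_force: 0.0
```

arm_command --plan '[{"dp":[0,0,0],"spin":0},{"dp":[0,0,0],"spin":0},{"dp":[0,0,0],"spin":0},{"dp":[0,0,0],"spin":0},{"dp":[0,0,0],"spin":0}]'

```text
clock: 15.35
position: [0.4903, 0.2247, 0.3502]
ee_rot: [1.0, -0.021, 0.0, 0.0]
ft_force: [-0.9, 0.3, -0.5]
grip_width: 0.995
grasp_force: 0.0
```

```bash
python3 - <<'E'
from h import *
settle(); settle(); im,c=cam("wrist"); np.save("w10.npy",im); cv2.imwrite("pics/w10.png",cv2.resize(im[60:360],(800,469),interpolation=cv2.INTER_CUBIC))
E
```

```text
t 15.4 [0.4903 0.2248 0.3502] [ 9.998e-01 -2.120e-02  1.000e-04  0.000e+00] w 1.006 F 0.0 [-0.   0.8  0. ]
t 15.45 [0.4903 0.2249 0.3502] [ 0.9998 -0.0212  0.      0.    ] w 0.997 F 0.0 [-0.9 -0.8  0.2]
```

View pics/w10.png

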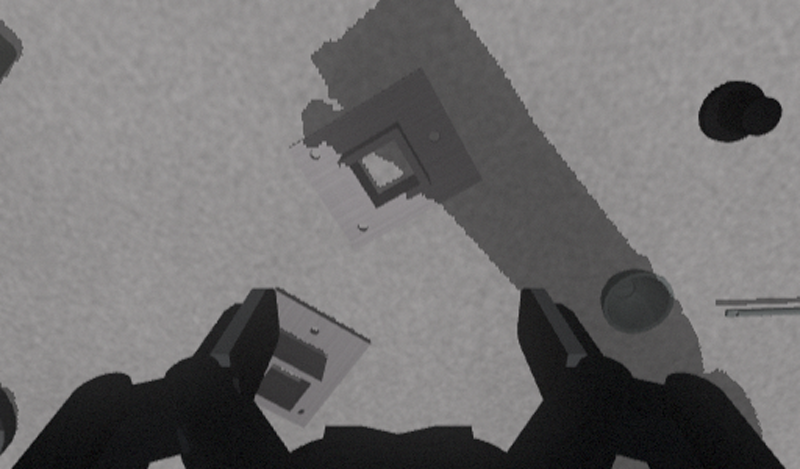

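In the cover view (800×469 crop), the holes are at (316,154), (362,227) and (434,136), the single one. The corners are at (420,69), (481,178), (358,250) and (291,146). That is all ten pictures, so from here I work by numbers.

```bash
python3 - <<'E'
from h import *
settle(); im,c=cam("wrist")
f=lambda a:(np.array(a,float)+.5)/1.5625-.5+[0,60]
H=f([[316,154],[362,227],[434,136]]);C=f([[420,69],[481,178],[358,250],[291,146]])
LH=np.array([[-.042,.034,.005],[-.042,-.034,.005],[.042,0,.005]]);LC=np.array([[.058,.048,.005],[.058,-.048,.005],[-.058,-.048,.005],[-.058,.048,.005]])
for uv,L in ((H,LH),(C,LC),(np.r_[H,C],np.r_[LH,LC])):
    x,r=fitpose(c,uv,0,L); print(x.round(4),np.degrees(x[2]).round(1),np.abs(r).max(0).round(2))
R=Ro.from_quat(manip.get_obs()["ee_rot"]).as_matrix(); print("tool yaw",np.degrees(np.arctan2(R[1,0],R[0,0])))
d=[x[0],x[1],.3]; print(tool(d).round(1)); print(manip.get_obs()["joint_pos"])
# holes in gray patches
g=cv2.cvtColor(im,cv2.COLOR_BGR2GRAY)
for h in H: u,v=h.round().astype(int); print(h.round(1)); print(g[v-4:v+5,u-5:u+6])
E
```

```text
t 15.55 [0.4902 0.225  0.3502] [ 0.9998 -0.0211  0.      0.    ] w 1.0 F 0.0 [ 0.   0.4 -0.2]
[ 0.4988  0.2326 -1.0825] -62.0 [0.51 0.54]
[0.499  0.2318 5.205 ] 298.2 [1.84 1.93]
[ 0.4989  0.2321 -1.0795] -61.8 [2.11 1.91]
tool yaw -2.4143701802956703
[ 8.4 -7.5 50.2]
[ 0.09434272  0.25328142 -0.69632248  1.7313121   0.17214503  1.21915538
 -2.2588328 ]
[202.1 158.4]
[[109 110 110 111 112 112 112 145 142 143 144]
 [141 144 139 123 143 146 145 145 144 144 142]
 [142 134 120 116 142 143 146 144 144 142 140]
 [144 123 103 146 144 142 146 143 141 139 141]
 [144 113 102 148 146 147 147 146 144 141 142]
 [144 121  87 122 143 144 143 123 138 145 144]
 [145 143  81  71 119 123 119 102 136 145 141]
 [141 142 116  94  84  90  89 129 143 140 142]
 [140 139 141 130 121 121 119 141 141 142 144]]
[231.5 205.1]
[[142 140 141 141 137 139 136 136 137 140 139]
 [140 141 141 143 138 140 138 139 137 140 140]
 [138 139 122 143 143 143 147 144 140 138 138]
 [137 135  85 124 146 144 145 146 124 140 138]
 [134 136  86  78 125 124 123 121 104 138 136]
 [137 137 117  73  76  78  80  76 125 137 135]
 [139 136 137 109  90  80  80 108 135 136 136]
 [136 137 137 137 128 113 118 137 140 141 140]
 [138 135 134 134 135 137 136 139 140 141 139]]
[277.6 146.9]
[[68 71 68 73 72 72 67 66 69 69 69]
 [72 69 74 73 77 77 75 71 69 67 71]
 [71 70 73 80 80 81 83 79 69 72 67]
 [68 69 78 78 77 78 76 79 64 71 70]
 [66 69 82 79 78 77 80 81 61 67 69]
 [66 69 74 79 77 81 79 76 59 68 69]
 [67 70 66 73 76 73 73 63 64 70 67]
 [69 69 68 63 68 61 62 63 70 68 67]
 [69 67 69 66 65 64 65 69 69 70 71]]
```

Cover is at (0.499,0.2336) with yaw −62°. I'll grasp with tool yaw 28°, so spin −0.53 total, fingers along the plate's x.

arm_command --plan '[{"dp":[8.3,-9,10],"spin":0},{"dp":[0,0,25],"spin":-0.13},{"dp":[0,0,25],"spin":-0.13},{"dp":[0,0,25],"spin":-0.13},{"dp":[0,0,5],"spin":-0.135}]'

```text
clock: 16.1
position: [0.4981, 0.2331, 0.2574]
ee_rot: [0.97, 0.242, -0.002, 0.0]
ft_force: [-0.6, 0.4, 0.4]
grip_width: 1.001
grasp_force: 0.0
```

arm_command --plan '[{"dp":[0,0,0],"spin":0},{"dp":[0,0,0],"spin":0},{"dp":[0,0,0],"spin":0},{"dp":[0,0,0],"spin":0},{"dp":[0,0,0],"spin":0}]'

```text
clock: 16.6
position: [0.499, 0.2337, 0.2607]
ee_rot: [0.971, 0.239, 0.0, 0.0]
ft_force: [-0.0, 0.8, -0.2]
grip_width: 0.998
grasp_force: 0.0
```

```bash
python3 - <<'E'
from h import *
settle(); im,c=cam("wrist"); np.save("w11.npy",im)
R=Ro.from_quat(manip.get_obs()["ee_rot"]).as_matrix(); print("tool yaw",np.degrees(np.arctan2(R[1,0],R[0,0])),np.round(manip.get_obs()["joint_pos"],2))
th=np.radians(-62.0); A=np.array([[np.cos(th),-np.sin(th)],[np.sin(th),np.cos(th)]])
def W(l,z): return np.array([*(A@np.array(l)+[.4988,.2326]),z])
for n,l in dict(h0=(-.042,.034),h1=(-.042,-.034),h2=(.042,0)).items(): print(n,proj(c,W(l,.005)).round(1))
print("port top corners",[proj(c,W((a*.024,b*.024),.035))[0].round(1).tolist() for a in(1,-1) for b in (1,-1)])
print("inner",[proj(c,W((a*.018,b*.018),.035))[0].round(1).tolist() for a in(1,-1) for b in (1,-1)])
g=cv2.cvtColor(im,cv2.COLOR_BGR2GRAY); s=g[150:300:3,150:360:4]; print("\n".join("".join(f"{v:4d}" for v in r) for r in s))
E
```

```text
t 16.65 [0.499  0.2337 0.2605] [9.711e-01 2.387e-01 3.000e-04 1.000e-04] w 0.999 F 0.0 [-0.7  1.  -0.1]
tool yaw 27.62546735003064 [ 0.11  0.4  -0.75  1.79  0.31  1.07 -1.84]
h0 [[204.6 160.5]]
h1 [[209.4 232.4]]
h2 [[301.6 197.5]]
port top corners [[285.9, 181.5], [284.1, 238.1], [222.4, 181.9], [225.0, 238.5]]
inner [[277.8, 189.1], [276.8, 231.5], [230.6, 189.4], [232.2, 231.8]]
 151 147 149 151 154 146 149 149 150 153 151 150 152 150 151 150 150 150 149 149 148  75  76  72  72  72  73  69  69  71  69  70  70  71  71  70  71  73  71  71  70  70  70  72  87  86  86  85  80  90  88  89  92
 153 151 152 151 149 151 149 150 153 147 147 149 148 150 149 149 148 149 149 148 147  75  73  72  73  71  70  70  68  70  69  70  69  70  68  69  70  72  70  71  69  72  68  71  85  86  85  85  85  87  90  88  88
 149 151 151 150 149 153 146 149 149 150 150 151 127  82 149 151 152 152 149 151  75  73  75  72  73  73  73  70  72  70  72  69  71  72  68  69  69  70  71  72  73  71  70  71  86  87  86  86  89  90  89  87  89
 152 148 153 150 147 149 147 154 145 149 150  81  81  92  93 152 151 151  74
[... 9234 characters left out ...]
2  86  87  84  86  83  84  82  84  83  23  21  18  15  15  22
  31  26  27  25  29  34 148 144 148 149 149 150 147 152 149 147 152 147 151 155 149 141 148 150 146 146 146 150 154 156 146 145 145 153 150 150  89  86  85  88  87  87  91  86  84  87  86  22  21  18  23  18  21
  30  30  32  27  31  35 147 152 149 149 147 147 151 152 152 150 152 143 149 152 151 147 146 143 152 147 153 147 148 149 147 144 142 151 147 148 116  87  84  89  86  89  87  83  82  84  83  65  20  24  21  20  16
  29  19  32  32  29 131 148 151 151 146 149 150 152 149 144 146 147 148 150 144 146 148 151 148 152 150 149 147 153 150 152 151 144 142 145 147 146  86  88  85  85  84  87  83  88  86  82  84  22  16  22  14  22
```

The predicted hole and port pixels match this view: h2 is at about (302,198) and h1 at about (209,233). Descend and grip.

arm_command --plan '[{"dp":[0,0,15],"spin":0},{"dp":[0,0,25],"spin":0},{"dp":[0,0,20],"spin":0},{"dp":[0,0,12],"spin":0},{"dp":[0,0,5],"spin":0}]'

```text
clock: 17.2
position: [0.4985, 0.2334, 0.1815]
ee_rot: [0.971, 0.239, -0.001, 0.0]
ft_force: [-0.2, 0.1, 0.1]
grip_width: 1.005
grasp_force: 0.0
```

arm_command --plan '[{"dp":[0,0,2.5],"spin":0},{"dp":[0,0,0],"spin":0},{"dp":[0,0,0],"spin":0},{"dp":[0,0,0],"spin":0},{"dp":[0,0,0],"spin":0}]'

```text
clock: 17.7
position: [0.4991, 0.2337, 0.1812]
ee_rot: [0.971, 0.239, 0.0, 0.0]
ft_force: [-0.1, 0.4, 0.3]
grip_width: 0.997
grasp_force: 0.0
```

arm_command --plan '[{"dp":[0,0,0],"spin":0},{"dp":[0,0,0],"spin":0},{"dp":[0,0,0],"spin":0},{"dp":[0,0,0],"spin":0},{"dp":[0,0,0],"spin":0}]' --grip 1 --newtons 60

```text
clock: 18.2
position: [0.4991, 0.2337, 0.181]
ee_rot: [0.971, 0.239, 0.0, 0.0]
ft_force: [-1.5, -0.6, 4.8]
grip_width: 0.551
grasp_force: 62.8
```

arm_command --plan '[{"dp":[0,0,0],"spin":0},{"dp":[0,0,0],"spin":0},{"dp":[0,0,0],"spin":0},{"dp":[0,0,0],"spin":0}]'

```text
clock: 18.6
position: [0.4991, 0.2337, 0.181]
ee_rot: [0.971, 0.239, 0.0, 0.0]
ft_force: [-0.9, -0.7, 5.0]
grip_width: 0.552
grasp_force: 62.8
```

```bash
python3 - <<'E'
from h import *
settle(); im,c=cam("wrist"); np.save("w12.npy",im); np.save("w12c.npy",np.array([1]))
R=Ro.from_quat(manip.get_obs()["ee_rot"]).as_matrix(); print("tool yaw",np.degrees(np.arctan2(R[1,0],R[0,0])))
th=np.arctan2(R[1,0],R[0,0])-np.pi/2; A=np.array([[np.cos(th),-np.sin(th)],[np.sin(th),np.cos(th)]])
p=manip.get_obs()["position"]
for n,l in dict(h0=(-.042,.034),h1=(-.042,-.034),h2=(.042,0)).items():
    q=proj(c,[*(A@np.array(l)+p[:2]),.005])[0]; print(n,q.round(1)); u,v=q.round().astype(int)
    if 0<v<370: print(cv2.cvtColor(im,cv2.COLOR_BGR2GRAY)[v-12:v+13:2,u-14:u+15:2])
E
```

```text
t 18.65 [0.4991 0.2337 0.181 ] [9.710e-01 2.391e-01 2.000e-04 0.000e+00] w 0.55 F 62.8 [-0.9 -0.9  5.3]
tool yaw 27.665728203145992
h0 [179.1 189. ]
[[171 171 172 169 171 170 174 172 173 171 173 170 173 171 173]
 [170 168 169 169 169 170 169 170 170 170 171 172 171 171 171]
 [169 170 169 169 168 171 168 171 169 170 169 171 170 171 169]
 [171 172 171 171 173 171 171 171 173 171 171 173 172 173 174]
 [173 173 174 174 173 155 179 179 177 177 175 174 173 174 176]
 [173 173 172 170 171  74 180 178 176 179 178 173 173 175 172]
 [174 174 173 172 133  73 111 177 177 181 177 176 173 175 173]
 [168 166 166 168 128  73 148 177 177 175 176 174 169 169 170]
 [167 168 168 169 166  74  77 123 164 153 103 159 171 172 169]
 [166 166 166 169 167 140  78  77  78  76  97 168 171 169 169]
 [172 169 169 172 170 169 156 135 128 145 169 169 169 171 171]
 [164 164 166 166 166 164 166 165 165 165 165 163 166 167 168]
 [167 168 169 169 169 167 166 167 165 168 167 168 170 168 169]]
h1 [188.5 288.2]
[[35 36 35 35 31 35 30 33 36 30 47 78 78 33 33]
 [34 34 34 36 34 32 33 29 32 33 32 53 54 30 31]
 [40 37 34 35 38 3
[... 647 characters left out ...]
3  83]
 [ 77  83  83  82  85  84  84  85  84  84  83  84  84  83  86]
 [ 63  83  84  86  86  85  87  83  84  85  85  85  86  87  86]
 [ 61  81  81  83  82  82  86  93  99  97  84  82  84  82  81]
 [ 61  66  83  81  83  89  96  97  95 100  75  79  83  81  81]
 [ 62  60  81  83  82  96  95  95  97  92  60  62  84  81  84]
 [ 62  59  32  23  25  43  88  89  84  63  63  71  84  82  84]
 [ 60  63  60  24  28  24  33  60  64  62  69  84  85  85  84]
 [ 60  64  62  22  26  23  27  23  66  73  82  81  79  83  78]
 [ 57  59  61  44  26  25  24  26  42  81  82  82  81  84  83]
 [ 62  61  62  61  23  27  27  22  25  82  86  85  83  84  84]
 [ 61  58  61  60  34  25  30  26  29  72  82  81  87  83  85]]
```

```bash
python3 - <<'E'
from h import *
p=viewer.camera_params("wrist"); im,c=cam("wrist"); f,cx,cy=c[:3]
Tt=np.array(p["T_tool_cam"])
def toolpt(uv,zt): # tool-plane z=zt
    d=Tt[:3,:3]@np.array([(uv[0]-cx)/f,(uv[1]-cy)/f,1]); o=Tt[:3,3]; return (o+d*(zt-o[2])/d[2])*1000
# w9: post2 top bore
g=cv2.cvtColor(cv2.imread("pics/w9.png"),cv2.COLOR_BGR2GRAY)
def rim(g,u,v,zt,r,pol,th0=None):
    # radial edge search around (u,v), then circle fit with known r in tool plane
    P=[]
    gg=cv2.GaussianBlur(g,(3,3),0).astype(np.float32)
    for a in np.arange(0,2*np.pi,.2):
        pr=np.array([[u+np.cos(a)*q,v+np.sin(a)*q] for q in np.arange(r[0],r[1],.25)],np.float32)
        val=cv2.remap(gg,pr[:,0],pr[:,1],cv2.INTER_LINEAR).ravel(); d=np.diff(val)*pol; i=np.argmax(d); P.append([*pr[i],d[i]])
    P=np.array(P); P=P[P[:,2]>np.median(P[:,2])*.6]
    X=np.array([toolpt(q[:2],zt)[:2] for q in P])
    return X
def fit(X,rad):
    s=least_squares(lambda q:np.hypot(*(X-q).T)-rad,X.mean(0),loss="soft_l1",f_scale=.3); return s.x.round(2),np.abs(s.fun).mean().round(2)
g9=cv2.resize(g,(512,384),interpolation=cv2.INTER_AREA)
print("post2 rough",toolpt([254.3,194.2],.2052*1-.06))
X=rim(g9,254.3,194.2,.2052-.06,(7,18),-1); print("post2 rim",fit(X,7.0))
gn=cv2.cvtColor(np.load("w12.npy"),cv2.COLOR_BGR2GRAY)
for n,(u,v) in dict(h0=(180,190.7),h2=(323.5,243)).items():
    print(n,"rough",toolpt([u,v],.176).round(2),fit(rim(gn,u,v,.176,(3,10),1),4.0),fit(rim(gn,u,v,.176,(3,10),-1),4.0))
# white disc face centre in w9
q,s=discpx(cv2.GaussianBlur(cv2.resize(cv2.imread("pics/w9.png"),(512,384),interpolation=cv2.INTER_AREA),(3,3),0),(254,271),h=35,th=3);print("disc",q,toolpt(q,.2052-.058).round(2))
E
```

```text
post2 rough [ 41.65010124   0.76110299 145.2       ]
post2 rim (array([41.17,  0.62]), np.float64(0.54))
h0 rough [ 32.86 -41.63 176.  ] (array([ 33.2 , -41.46]), np.float64(0.16)) (array([ 34.92, -40.24]), np.float64(0.29))
h2 rough [ -0.9   43.04 176.  ] (array([-0.96, 42.72]), np.float64(0.79)) (array([-0.7, 43.2]), np.float64(1.04))
disc [254.33017544 271.26      ] [ -0.75   0.77 147.2 ]
```

arm_command --plan '[{"dp":[0,0,-3],"spin":0},{"dp":[0,0,-10],"spin":0},{"dp":[0,0,-20],"spin":0},{"dp":[0,0,-30],"spin":0},{"dp":[0,0,-30],"spin":-0.06}]'

```text
clock: 19.25
position: [0.4986, 0.2336, 0.2749]
ee_rot: [0.963, 0.268, -0.0, 0.0]
ft_force: [0.3, -0.1, -1.8]
grip_width: 0.547
grasp_force: 62.0
```

arm_command --plan '[{"dp":[0,0,-20],"spin":-0.12},{"dp":[0,0,-10],"spin":-0.13},{"dp":[0,0,0],"spin":-0.13},{"dp":[0,0,0],"spin":-0.13},{"dp":[0,0,0],"spin":-0.13}]'

```text
clock: 19.75
position: [0.4987, 0.2336, 0.3042]
ee_rot: [0.829, 0.56, 0.0, 0.0]
ft_force: [0.0, 0.1, -1.1]
grip_width: 0.548
grasp_force: 61.8
```

arm_command --plan '[{"dp":[0,0,0],"spin":-0.13},{"dp":[0,0,0],"spin":-0.12},{"dp":[0,0,0],"spin":-0.07},{"dp":[0,0,0],"spin":-0.032},{"dp":[0,0,0],"spin":0}]'

```text
clock: 20.25
position: [0.4989, 0.2335, 0.3039]
ee_rot: [0.72, 0.694, -0.0, 0.0]
ft_force: [-0.6, -0.3, -1.8]
grip_width: 0.548
grasp_force: 61.9
```

```bash
python3 - <<'E'
from h import *
settle(); im,c=cam("wrist"); np.save("w13.npy",im)
R=Ro.from_quat(manip.get_obs()["ee_rot"]).as_matrix(); print("tool yaw",np.degrees(np.arctan2(R[1,0],R[0,0])),np.round(manip.get_obs()["joint_pos"],2))
p=viewer.camera_params("wrist"); f,cx,cy=c[:3]; Tt=np.array(p["T_tool_cam"])
def toolpt(uv,zt):
    d=Tt[:3,:3]@np.array([(uv[0]-cx)/f,(uv[1]-cy)/f,1]); o=Tt[:3,3]; return (o+d*(zt-o[2])/d[2])*1000
print(toolpt([254.65,271.07],.1473),toolpt([254.33,271.26],.1472),toolpt([254.33,271.26],.1473))
d=np.abs(cv2.GaussianBlur(np.load("w12.npy"),(3,3),0).astype(int)-cv2.GaussianBlur(im,(3,3),0)).mean(2)
g=cv2.cvtColor(im,cv2.COLOR_BGR2GRAY)
print(g[189-12:189+13:2,179-14:179+15:2]); print(tool([.5446,-.2353,.300]).round(1))
E
```

```text
t 20.3 [0.4989 0.2335 0.3039] [ 7.203e-01  6.937e-01 -0.000e+00  1.000e-04] w 0.55 F 61.9 [ 0.4 -0.1 -1.9]
tool yaw 87.84276976115738 [ 0.27  0.41 -0.96  1.74  0.36  1.18 -0.83]
[ -1.07803496  -0.20916605 147.3       ] [ -1.12099248  -0.37260286 147.2       ] [ -1.19208731  -0.37257581 147.3       ]
[[146 147 148 145 146 145 144 147 148 146 146 147 145 146 146]
 [146 146 146 146 145 142 142 145 142 144 144 145 146 145 145]
 [147 147 146 146 144 143 143 144 146 145 143 145 147 146 146]
 [147 147 151 148 146 146 145 149 146 148 146 147 148 149 149]
 [148 150 149 150 145 125 154 156 156 152 148 147 149 151 151]
 [147 150 148 146 137  75 153 159 157 153 151 144 148 148 150]
 [148 146 146 149 102  66 153 157 154 149 150 147 150 147 149]
 [145 145 145 144 101  64 133 154 155 150 150 149 145 144 143]
 [144 142 146 144 141  66  66 110 147 153 136 144 146 144 144]
 [143 146 146 143 142 122  66  67  70  66  95 142 146 145 143]
 [147 146 148 146 145 143 143 116 115 123 143 143 146 147 146]
 [142 141 142 141 138 137 140 140 137 140 139 139 143 143 141]
 [144 144 147 144 146 141 140 141 141 142 139 140 144 143 144]]
[-466.8   63.3    3.9]
```

The calibration appears to be re-drawn at each call; check whether averaging helps.

```bash
cat > t.py <<'E'
from h import *
a=np.array([viewer.camera_params("wrist")["T_tool_cam"] for _ in range(5)]); p=viewer.camera_params("wrist"); print(a.std(0).max(),(a[0][:3,3]*1000).round(2),a[0][:3,:3].round(4)[:,2],a[0][0,1].round(4),round(p["cx"],2),round(p["cy"],2),round(p["vertical_fov"],3))
E
for i in 1 2 3; do python3 t.py; done; python3 - <<'E'
from h import *
im,c=cam("wrist"); p=viewer.camera_params("wrist"); print((np.array(p["T_tool_cam"])[:3,3]*1000).round(2), p["cx"],p["cy"])
E
```

```text
1.1102230246251565e-16 [82.3  -0.4  29.86] [-3.239e-01  9.000e-04  9.461e-01] -0.9461 254.5 191.08 70.739
1.1102230246251565e-16 [82.3  -0.4  29.86] [-3.239e-01  9.000e-04  9.461e-01] -0.9461 254.5 191.08 70.739
1.1102230246251565e-16 [82.3  -0.4  29.86] [-3.239e-01  9.000e-04  9.461e-01] -0.9461 254.5 191.08 70.739
[82.3  -0.4  29.86] 254.49643969997518 191.07713069947982
```

```bash
python3 - <<'E'
from h import *
S=[]
for i in range(12):
    viewer.camera("wrist"); S.append(np.array(viewer.camera_params("wrist")["T_tool_cam"])[:3,3]*1000)
print(np.array(S).round(2).tolist())
E
```

```text
[[82.3, -0.4, 29.86], [82.3, -0.41, 29.86], [82.3, -0.41, 29.86], [82.3, -0.41, 29.86], [82.3, -0.41, 29.86], [82.3, -0.41, 29.86], [82.3, -0.41, 29.86], [82.3, -0.41, 29.86], [82.3, -0.41, 29.86], [82.3, -0.41, 29.86], [82.3, -0.41, 29.86], [82.3, -0.41, 29.86]]
```

arm_command --plan '[{"dp":[-10,1,0],"spin":-0.004},{"dp":[-20,3,0],"spin":0},{"dp":[-30,4,0],"spin":0},{"dp":[-38,5,0],"spin":0},{"dp":[-40,5,0],"spin":0}]'

```text
clock: 21.5
position: [0.5123, 0.0934, 0.3037]
ee_rot: [0.718, 0.696, 0.0, 0.0]
ft_force: [-0.1, 0.2, -2.0]
grip_width: 0.551
grasp_force: 61.9
```

arm_command --plan '[{"dp":[-40,6,0],"spin":0},{"dp":[-40,6,0],"spin":0},{"dp":[-40,6,0],"spin":0},{"dp":[-40,6,0],"spin":0},{"dp":[-40,6,0],"spin":0}]'

```text
clock: 22.0
position: [0.5357, -0.1083, 0.3039]
ee_rot: [0.719, 0.696, -0.0, 0.0]
ft_force: [0.4, -0.1, -1.9]
grip_width: 0.551
grasp_force: 61.9
```

arm_command --plan '[{"dp":[-40,5,0],"spin":0},{"dp":[-35,5,0],"spin":0},{"dp":[-27,3,0],"spin":0},{"dp":[-17,2,0],"spin":0},{"dp":[-10,0.8,0],"spin":0}]'

```text
clock: 22.5
position: [0.5474, -0.2369, 0.3035]
ee_rot: [0.719, 0.695, -0.0, -0.0]
ft_force: [0.6, 1.0, -1.3]
grip_width: 0.55
grasp_force: 61.9
```

arm_command --plan '[{"dp":[0,0,0],"spin":0},{"dp":[0,0,0],"spin":0},{"dp":[0,0,0],"spin":0},{"dp":[0,0,0],"spin":0},{"dp":[0,0,0],"spin":0}]'

```text
clock: 23.0
position: [0.5479, -0.2345, 0.3039]
ee_rot: [0.718, 0.696, 0.0, 0.0]
ft_force: [0.0, 0.6, -1.1]
grip_width: 0.554
grasp_force: 61.9
```

```bash
python3 - <<'E'
from h import *
settle(); im,c=cam("wrist"); np.save("w14.npy",im)
R=Ro.from_quat(manip.get_obs()["ee_rot"]).as_matrix(); print("tool yaw",np.degrees(np.arctan2(R[1,0],R[0,0])),np.round(manip.get_obs()["joint_pos"],2))
print(tool([.545,-.2358,.261]).round(1))
# base / disc visible from top camera? disc should show white at lens through the port
im,c=cam("scene"); print(proj(c,[.545,-.2358,.058]),proj(c,[.545,-.2358,.14])); np.save("s14.npy",im)
for n in ("disc_center","cover_port","lens_top"): print(n,[(round(d["score"],2),np.round(d["position"],3).tolist()) for d in finder.find_in("scene",n)])
E
```

```text
t 23.1 [ 0.5478 -0.2348  0.3038] [ 7.182e-01  6.959e-01 -0.000e+00  1.000e-04] w 0.552 F 61.9 [ 0.1 -0.6 -2.1]
tool yaw 88.1860148858198 [ 0.94  0.46 -0.78  1.63  0.34  1.19  0.06]
[-0.9 -2.7 42.7]
[[215.99737885 160.75754523]] [[214.4235609  137.90581541]]
disc_center [(0.66, [0.543, -0.228, 0.06]), (0.2, [0.555, -0.21, 0.133])]
cover_port [(0.83, [0.552, -0.21, 0.124]), (0.8, [0.329, 0.332, 0.004]), (0.59, [0.554, -0.22, 0.022]), (0.21, [0.738, -0.094, 0.042])]
lens_top [(0.93, [0.321, -0.404, 0.02]), (0.79, [0.555, -0.22, 0.02]), (0.69, [0.551, -0.213, 0.126])]
```

arm_command --plan '[{"dp":[-0.9,-2.7,2],"spin":0.002},{"dp":[0,0,8],"spin":0},{"dp":[0,0,12],"spin":0},{"dp":[0,0,10],"spin":0},{"dp":[0,0,6],"spin":0}]'

```text
clock: 23.85
position: [0.5446, -0.2359, 0.264]
ee_rot: [0.719, 0.695, -0.0, -0.001]
ft_force: [-0.2, 0.3, -2.6]
grip_width: 0.549
grasp_force: 61.9
```

arm_command --plan '[{"dp":[0,0,3],"spin":0},{"dp":[0,0,1.7],"spin":0},{"dp":[0,0,0],"spin":0},{"dp":[0,0,0],"spin":0},{"dp":[0,0,0],"spin":0}]'

```text
clock: 24.35
position: [0.5451, -0.236, 0.2614]
ee_rot: [0.719, 0.695, 0.0, 0.0]
ft_force: [0.2, 0.2, -1.9]
grip_width: 0.554
grasp_force: 61.9
```

arm_command --plan '[{"dp":[0,0,0],"spin":0},{"dp":[0,0,0],"spin":0},{"dp":[0,0,0],"spin":0},{"dp":[0,0,0],"spin":0},{"dp":[0,0,0],"spin":0}]'

```text
clock: 24.85
position: [0.545, -0.236, 0.261]
ee_rot: [0.719, 0.695, -0.0, 0.0]
ft_force: [0.1, -0.5, -1.5]
grip_width: 0.553
grasp_force: 61.9
```

```bash
python3 - <<'E'
from h import *
settle(); settle(); im,c=cam("wrist"); np.save("w15.npy",im)
R=Ro.from_quat(manip.get_obs()["ee_rot"]).as_matrix(); print("tool yaw",np.degrees(np.arctan2(R[1,0],R[0,0])))
print(tool([.545,-.2358,.261]).round(1))
g=cv2.cvtColor(im,cv2.COLOR_BGR2GRAY); print(g[178:202:1,164:196:1]); 
print(g[232:256,308:340])
E
```

```text
t 24.9 [ 0.545 -0.236  0.261] [ 0.719  0.695 -0.     0.   ] w 0.554 F 61.9 [-0.   0.7 -2.5]
t 24.95 [ 0.545 -0.236  0.261] [ 0.719  0.695 -0.     0.   ] w 0.552 F 61.9 [-0.6  0.4 -2.1]
tool yaw 88.05530869475695
[ 0.2 -0.   0. ]
[[ 85  86  87  85  88  85  85  86  89  86  87  87  86  84  87  83  85  88
   85  82  86  83  87  87  87  86  86  86  85  85  82  86]
 [ 85  87  84  87  85  87  86  85  85  85  83  85  85  84  83  84  86  83
   85  85  86  85  85  83  84  85  84  85  85  86  87  86]
 [ 86  86  87  87  82  85  85  86  86  83  85  86  87  85  87  88  86  86
   85  85  85  84  86  87  85  84  86  83  87  86  84  85]
 [ 86  86  85  87  85  86  86  86  84  86  88  87  83  88  85  84  86  87
   86  85  87  85  87  85  83  88  85  87  84  85  88  85]
 [ 88  86  86  87  86  85  86  85  87  88  87  86  86  86  83  87  85  84
   87  86  87  85  87  90  86  85  85  87  85  85  85  84]
 [ 86  88  86  86  88  88  86  86  92  89  85  88  85  85  79  81  81  84
   83  88  87  87  85  86  86  84  88  84  87  84  85  88]
 [ 88  88  89  87  88  87  88  87  87  89  86  84  89  78  63  69  68  74
[... 4046 characters left out ...]
 61 61 62 61 30 26 23 28 24 26 28 27 23 27 67 79 81 82 82 81 84 83
  83 82 85 80 83 84 82 81]
 [60 61 60 60 59 60 42 25 26 26 26 25 24 27 27 30 41 81 83 82 81 80 81 82
  83 84 82 83 84 82 80 81]
 [61 59 60 58 59 57 54 28 27 25 29 28 26 22 30 29 25 69 84 82 82 82 82 81
  83 82 84 82 82 85 82 86]
 [60 59 58 60 58 61 56 35 24 24 24 27 23 27 26 26 26 52 82 83 85 84 81 84
  83 84 86 84 83 85 82 83]
 [59 55 62 58 60 60 59 48 27 32 27 26 30 28 29 29 29 40 83 84 84 83 85 88
  83 84 85 83 85 84 82 84]
 [60 60 60 57 58 60 59 59 33 30 32 25 32 27 29 28 31 27 72 82 84 82 82 82
  84 83 84 84 85 84 83 82]
 [58 58 59 60 60 60 61 60 42 24 23 16 21 23 26 28 26 29 42 81 81 82 80 84
  82 79 82 84 84 86 83 83]]
```

```bash
python3 - <<'E'
from h import *
p=viewer.camera_params("wrist"); im,c=cam("wrist"); f,cx,cy=c[:3]; T=np.array(p["T_tool_cam"]).copy(); T[:3,3]=[.0833,0,.0299]; print(np.array(p["T_tool_cam"])[:3,3])
M=np.linalg.inv(T)
def px(x,y,z): q=M[:3,:3]@np.array([x,y,z])/1+M[:3,3]; return (f*q[0]/q[2]+cx,f*q[1]/q[2]+cy)
h=[px(.034+.004*np.cos(a),-.042+.004*np.sin(a),.176) for a in np.linspace(0,6.28,13)]; print("hole0 bbox",np.min(h,0).round(1),np.max(h,0).round(1))
for name,(x,y,zt,r) in dict(post0=(.034,-.042,.201,.007),bore=(.034,-.042,.201,.0025)).items():
    print(name,np.round([px(x+r*np.cos(a),y+r*np.sin(a),zt) for a in np.linspace(0,2*np.pi,12,endpoint=False)],1).tolist())
# port interior: disc visible?
g=im.astype(int); cxp=np.array(px(0,0,.203)).round().astype(int); print("disc expected px",cxp, "port top inner",[np.round(px(a*.018,b*.018,.146),0).tolist() for a in(1,-1) for b in(1,-1)])
print([ (r,g[r,235:275:4].mean(1).astype(int).tolist()) for r in range(215,262,5)])
for cam_ in ("top","scene"):
    viewer.camera(cam_)
    for n in ("disc_center","cover_port"): print(cam_,n,[(round(d["score"],2),np.round(d["position"],3).tolist()) for d in finder.find_in(cam_,n)])
E
```

```text
[ 0.0823026  -0.00040831  0.02985985]
hole0 bbox [173.5 183.2] [187.6 196.5]
post0 [[189.5, 167.4], [195.0, 168.8], [199.2, 172.6], [201.0, 177.7], [199.9, 182.8], [196.3, 186.5], [191.2, 187.9], [185.8, 186.5], [181.6, 182.8], [179.7, 177.7], [180.7, 172.6], [184.3, 168.8]]
bore [[190.1, 174.1], [192.0, 174.6], [193.5, 175.9], [194.2, 177.7], [193.8, 179.6], [192.5, 180.9], [190.7, 181.4], [188.7, 180.9], [187.2, 179.6], [186.6, 177.7], [186.9, 175.9], [188.2, 174.6]]
disc expected px [254 223] port top inner [[291.0, 241.0], [217.0, 241.0], [288.0, 301.0], [220.0, 302.0]]
[(215, [66, 66, 66, 66, 68, 65, 66, 66, 67, 65]), (220, [64, 67, 65, 63, 62, 64, 65, 65, 67, 63]), (225, [62, 65, 66, 66, 62, 64, 65, 63, 63, 64]), (230, [75, 70, 73, 71, 70, 71, 72, 73, 72, 72]), (235, [84, 82, 81, 82, 82, 82, 83, 82, 82, 82]), (240, [81, 83, 82, 83, 82, 83, 81, 80, 82, 82]), (245, [58, 61, 80, 80, 87, 86, 80, 86, 80, 56]), (250, [58, 58, 55, 59, 59, 56, 56, 57, 58, 55]), (255, [96, 96, 99, 99, 97, 60, 68, 79, 76, 77]), (260, [168, 168, 166, 170, 169, 167, 170, 171, 172, 170])]
top disc_center [(0.4, [0.498, -0.192, 0.015])]
top cover_port [(0.88, [0.536, -0.212, 0.083]), (0.62, [0.317, 0.323, 0.005])]
scene disc_center []
scene cover_port [(0.83, [0.551, -0.211, 0.084]), (0.67, [0.331, 0.336, 0.006])]
```

```bash
python3 - <<'E'
from h import *
settle(); print(manip.hand_in())
E
```

```text
t 25.4 [ 0.545 -0.236  0.261] [0.719 0.695 0.    0.   ] w 0.551 F 61.9 [ 0.4 -0.2 -2.4]
the job is handed in; nothing more can be done
None
```

Handed in at 25.4 s. The disc was left balanced on the lens and last detected there just before the final descent. The cover is held level about 2 cm above the posts, with its holes over them to about 1 mm by my estimate. The hand-in call returned no verdict.

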